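Shut, latch and set the bench centrifuge

TASK

The tubes are loaded: get the bench centrifuge ready for its run. Lower the lid fully shut without slamming it, then swing the steel hook latch over the lid until it rests fully home round its catch stud, and then turn the sunk timer knob clockwise until its pointer stands on the long mark. Do not push the other things on the bench about.

Things in the scene. Friction and masses are not known exactly. Their poses are not given: they have to be found in the camera images.
- centrifuge: White bench centrifuge, fixed; deck 140 mm above the table, 250 mm wide (y). Origin on the table, x from its front to its back, z up; its front faces the robot, turned up to 0.3 rad. Deck from x -175 mm, its sloping front down to -200 mm at the foot; back at +130 mm. Lid over the rear part; timer well (centre x -122, y -62 mm) front right; latch pivot (x -115, y 85 mm) front left.
- lid (a joint): Angle of the grey lid: 0 = shut (stop), positive = open; starts 0.9 to 1.3 rad. Hinge line along the machine's y at x = 100 mm, 152.5 mm above the table. Lid about 0.35 kg; its friction hinge (0.5 N m) holds it at any angle, so it must be pushed all the way down, with 3 to 6 N near its front edge.
- lid_front (a point): Middle of the lid's front edge, on its outer (upper) face. Lid 24 mm thick, 176 mm wide, reaching 170 mm from the hinge line; outer face 12 mm above the plane through the hinge, plain except for the catch stud left of the middle. Frame: x from front edge to hinge, z out of the outer face. Shut, that face is 165 mm above the table.
- lid_hinge (a point): Point on the lid's hinge line, in the middle of its width; axes as lid_front.
- stud (a point): Catch stud on the lid's outer face, 126 mm from the hinge line, 29 mm left of the middle: steel neck 10 mm across, head 20 mm across, 21 mm tall in all; this point is on the neck, 8 mm above the face. The latch's hook closes round the neck, under the head.
- latch (a joint): Angle of the steel hook latch about its upright pivot: 0 = closed, on its stop, arm pointing 0.559 rad right of the machine's x axis, hook round the stud; positive = swung away, anticlockwise from above (starts 1.7 to 2.3 rad, sticking out to the machine's left). Friction hinge, 0.07 N m, stays where left; about 1.2 N at the peg moves it.
- latch_peg (a point): Centre, half-way up, of the upright black finger peg on the latch arm, 193 mm above the table: 16 mm across, 36 mm tall, 60 mm from the pivot. Push or pinch it. Frame: x along the arm from pivot to hook, z up.
- latch_pivot (a point): Pivot of the latch, at the arm's underside, 168 mm above the table. The arm is a flat steel bar 7 mm thick, 125 mm long, J-shaped at its end; a bolt head 16 mm across, 6 mm high sits on it here. Frame: x along the arm from pivot to hook, z up.
- timer (a joint): Angle of the timer knob, growing clockwise seen from above: 0 = pointer to the machine's left (9 o'clock), 1.571 = pointer on the long mark (12 o'clock, towards the lid). Starts 0.2 to 0.6 rad. Friction 0.05 N m; stays where it is left, does not run back.
- timer_grip (a point): Centre of the timer knob's bar, on its axis, 127 mm above the table: black bar 48 x 13 mm, 24 mm tall, top 139 mm above the table, on a skirt 49 mm across (its top at 115 mm). White pointer line on one end. Sunk in a round well 86 mm across, 30 mm deep (floor at 110 mm): fingers must be partly closed to enter. Frame: x along the bar to the pointer end, z up.
- long_mark (a point): Middle of the long white mark (14 by 5 mm; the other nine marks are only 5 mm long) on the well's floor, on the side of the knob towards the lid, 34.5 mm from the knob's axis.
- rotor_cover: Bystander: black disc with a small knob, 94 mm across, 35 mm tall, right or left of the machine's front part; origin under its centre.
- tube_rack: Bystander: black rack with small tubes, 170 x 100 x 53 mm, right of the machine; origin under its centre.
- waste_tub: Bystander: yellow lidded tub, 144 mm across, 137 mm tall, left of the machine's back part; origin under its centre.
- pipette: Bystander: white hand pipette lying flat along the machine's right side, 263 mm long, 34 mm tall; origin under it near the middle, x axis along it.
- dishes: Bystander: stack of three clear round dishes, 92 mm across, 45 mm tall, left or right of the machine's front part; origin under its centre.

How it is judged:
On the way, in this order (a step that is already met when the one before it is completed fails the run):
1. lid shut (value of joint lid below 0.05 rad), for 0.2 s.
2. latch hook home round the stud, lid shut (value of joint lid below 0.05 rad and value of joint latch below 0.07 rad), for 0.2 s.
3. timer pointer on the long mark, lid shut and latched (all of step 2 and value of joint timer between 1.42 and 1.72 rad), for 0.2 s.
At the end, for the whole second after the job is handed in: Lid shut (within 0.05 rad), latch hook home round the stud (within 0.07 rad), timer pointer on the long mark (within 0.15 rad either way) and at rest (all of step 3 and velocity of joint timer between -0.1 and 0.1 rad/s); the robot touches nothing.
It fails at once if the lid is slammed (faster than 2.5 rad/s) (velocity of joint lid below -2.5 rad/s).
It fails at once if a bystander is pushed more than 25 mm or tipped over (distance of any of rotor_cover, tube_rack, waste_tub, pipette, dishes from where it was at the start of the episode above 0.025 m or angle between any of rotor_cover, tube_rack, waste_tub, pipette, dishes's own z axis and vertical above 0.5 rad).
It also fails if it takes over 66 s, if anything falls off the work surface, if the arm or the gripper's body presses on something with over 40 N, if the wrist force passes 120 N, or if a joint passes its speed limit or range.

ROBOT

A 7-joint arm with a two-finger parallel gripper is mounted at the origin on the work surface. World frame = base frame: x ahead of the robot, y to its left, z up, the work surface at z = 0. Lengths are in m, angles in rad, forces in N, time in s.
With the tool pointing down it reaches from about 0.425 to 0.925 m from the base axis. Payload 6.8 kg.
Tool frame: the origin (TCP) lies midway between the tips of the shut fingers; the grasp point (between the pads) lies 19 mm behind it; z points along the fingers, y is the direction in which the jaws open and shut (so a half turn about z gives the same grasp; the last joint's range is limited). The gripper opens to 85 mm and grips with 20 to 120 N. Pads are 22 mm wide; open, the fingers measure 114 mm over their backs; the gripper's body (76 mm by 85 mm) begins 54 mm behind the grasp point. The pads swing forward as they close: fully open they stand 13 mm farther back than shut.
Start: joints at [1.001, 0.477, 0.022, 1.555, -0.011, 1.109, -0.083], TCP at [0.301, -0.604, 0.231] pointing down, gripper open.
Joint ranges: [-2.96, 2.96], [-0.34, 2.1], [-1.41, 1.46], [0.24, 2.44], [-1.37, 4.51], [0.17, 1.92], [-2.96, 2.96]. Speed limits (rad/s): [2.39, 2.39, 3.14, 3.14, 3.14, 3.14, 3.14].

INTERFACE

Orientations are given as a unit quaternion [w, x, y, z].
In Python, from station import status, eyes, workorder gives the robot as it stands. The module is installed in compiled form; this text tells all that it offers.
- The arm moves only by the shell command python3 -m jog 'ROWS' [FORCE]. ROWS is text: rows parted by semicolons, each of 7 numbers parted by spaces: the shift along the tool's x, y, z in m, then the turn, a rotation vector about the tool's x, y, z in degrees, then the finger opening in m, from 0 to 0.0854. In form: dx dy dz rx ry rz jaw; .... A call has 1 to 5 rows; each row is the pose to reach, as a shift and turn from the pose commanded when the call began, along the tool's axes at that moment; what a row does not reach only later rows make up. A row lasts 1/10 s, in which the tool goes at most 50 mm and 8.59 degrees, less where a joint would pass 70% of its speed; a pose out of reach is approached as far as the arm can. A call with a gripper value outside its range is refused whole. The fingers move at their own pace and stop on an object; FORCE is the grip in N (left out, the last holds). Time passes only in rows, so rows that repeat a pose let the fingers close. It gives the time, the measured TCP pose, the force and the opening at its end, in the units of the state.
- status.get_obs(): the state, without advancing time (a new reading comes with each control period).
- eyes.read_camera(name): name is "scene" or "side" or "wrist"; returns a dict with "image" (400x640x3 uint8, red, green, blue), "intrinsics" (3x3 intrinsics, pixels), "k1" (the pictures are not rectified: a ray, as slopes to the right and down, at radius r is drawn at 1 + k1 r^2 times it, then the intrinsics apply), "position" and "orientation" of the camera in the world. Camera axes: x right, y up, looking along -z (the intrinsics and any distortion apply to the point x, -y, -z); pixel columns grow to the right and rows downward; lengths in m; the calibration is good to about 2 mm. A picture is of the moment at which its call begins. There is no depth.
- workorder.hand_in(): hands the job in, once; it reports no verdict.
The state is a dict: "t": time; "q": joint angles; "joint_vel": joint speeds; "joint_torque": joint torques, N m; "eef_pos": TCP position; "tool_rot": TCP orientation; "contact_force": force on the tool from outside, world axes, zero at the start; "torque": the same for the moment, N m; "gripper_width": opening from 0.0 (shut) to 1.0 (fully open).
Only numpy, scipy, OpenCV 4.12 (cv2) and the standard library are available. Lean on these libraries where they do the work, as an engineer would, in place of code of your own. Each camera call takes 0.05 s, during which the arm holds its last target.

## Working session

There is one attempt and no reset: what is moved stays moved. The work goes in short steps, Python scripts to look and compute and a shell command to move; the robot and the scene stay as the last step left them, time stands still between calls to the robot, and variables do not carry over. Pictures are saved under pics/ and viewed, and the job is handed in when it is done.

```bash
ls; mkdir -p pics; cat > h.py <<'E'
import numpy as np, cv2
from scipy.spatial.transform import Rotation as R
from station import status, eyes, workorder
def rot(q): return R.from_quat([q[1],q[2],q[3],q[0]])
def snap(name,tag):
    c=eyes.read_camera(name); cv2.imwrite(f'pics/{tag}.png',c['image'][:,:,::-1]); 
    np.savez(f'pics/{tag}.npz',**{k:np.array(v) for k,v in c.items()}); return c
def load(tag):
    return dict(np.load(f'pics/{tag}.npz'))
def ray(c,u,v):
    K=np.array(c['intrinsics']);k=float(c['k1'])
    s=cv2.undistortPoints(np.array([[[u,v]]],float),K,np.array([k,0,0,0,0.]))[0,0]
    d=rot(c['orientation']).apply([s[0],-s[1],-1.]); return np.array(c['position']),d/np.linalg.norm(d)
def plane(c,u,v,z):
    p,d=ray(c,u,v); return p+d*(z-p[2])/d[2]
def tri(a,b):
    (p,d),(q,e)=a,b
    t=np.linalg.lstsq(np.array([d,-e]).T,q-p,rcond=None)[0]
    x,y=p+t[0]*d,q+t[1]*e; return (x+y)/2,np.linalg.norm(x-y)
def proj(c,P):
    x=rot(c['orientation']).inv().apply(np.atleast_2d(P)-c['position'])
    s=np.c_[x[:,0]/-x[:,2],-x[:,1]/-x[:,2]]; r2=(s**2).sum(1)
    s=s*(1+float(c['k1'])*r2)[:,None]; K=np.array(c['intrinsics']); return s*[K[0,0],K[1,1]]+[K[0,2],K[1,2]]
E
python3 - <<'E'
from h import *
o=status.get_obs(); print({k:np.round(v,3) for k,v in o.items()})
for n in ['scene','side','wrist']:
    c=snap(n,n+'0'); print(n,c['position'],c['orientation'],c['k1'],c['intrinsics'])
E
```

```text
pics
{'t': np.float64(0.0), 'q': array([ 1.001,  0.478,  0.022,  1.556, -0.012,  1.109, -0.083]), 'joint_vel': array([-0.001, -0.001, -0.001,  0.   , -0.   , -0.001, -0.001]), 'joint_torque': array([-1.0000e-03, -5.9645e+01,  1.6080e+00, -2.8120e+01,  1.3000e-02,
        9.0000e-03,  0.0000e+00]), 'eef_pos': array([ 0.3  , -0.604,  0.23 ]), 'tool_rot': array([-0.001,  0.973,  0.229, -0.   ]), 'contact_force': array([0.583, 0.382, 0.791]), 'torque': array([-0.036,  0.026,  0.019]), 'gripper_width': np.float64(0.999)}
scene [ 1.23483474 -0.16001202  0.9739576 ] [0.75499181 0.27078725 0.19901945 0.5630745 ] 0.008691345442080743 [[379.15313982   0.         317.9080437 ]
 [  0.         379.15313982 189.57818989]
 [  0.           0.           1.        ]]
side [0.14593781 0.70030109 1.0729413 ] [-0.2688584  -0.09511085  0.33005252  0.89985244] -0.0592629079064501 [[484.61746786   0.         325.00294128]
 [  0.         484.61746786 203.72125636]
 [  0.           0.           1.        ]]
wrist [ 0.37098036 -0.56816882  0.37307792] [ 0.83954665 -0.13376047  0.08310283 -0.51996488] -0.02101129937315909 [[326.91902479   0.         318.97472746]
 [  0.         326.91902479 203.7059223 ]
 [  0.           0.           1.        ]]
```

View pics/scene0.png

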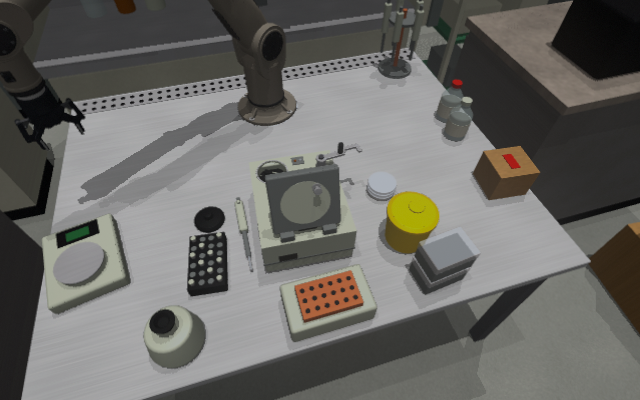

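View pics/side0.png

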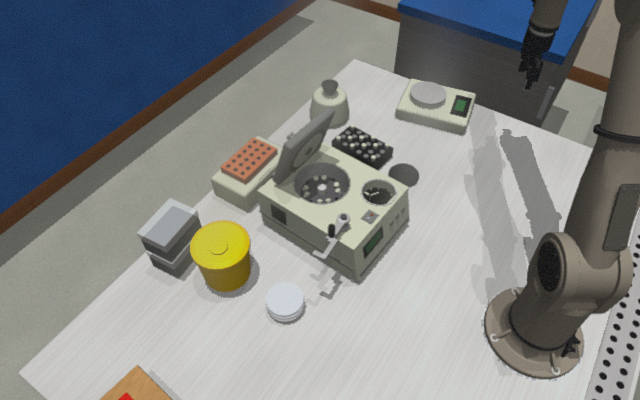

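View pics/wrist0.png

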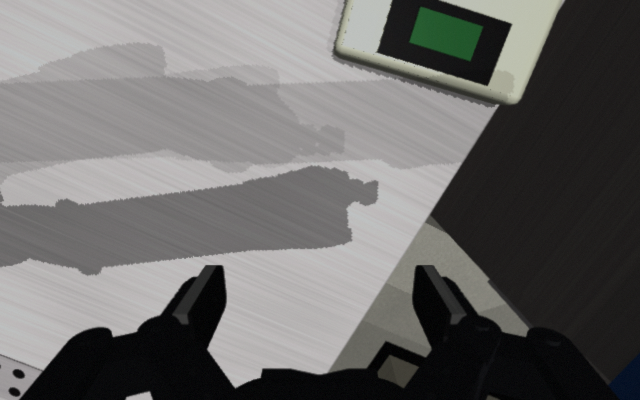

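```bash
python3 - <<'E'
import cv2
a=cv2.imread('pics/scene0.png')[130:280,230:390]; cv2.imwrite('pics/s0c.png',cv2.resize(a,None,fx=4.9,fy=4,interpolation=2)[:600])
cv2.imwrite('pics/s0c.png',cv2.resize(a,None,fx=4,fy=4,interpolation=2))
b=cv2.imread('pics/side0.png')[95:295,250:450]; cv2.imwrite('pics/d0c.png',cv2.resize(b,None,fx=3,fy=3,interpolation=2))
E
```

```text
(no output)
```

View pics/s0c.png

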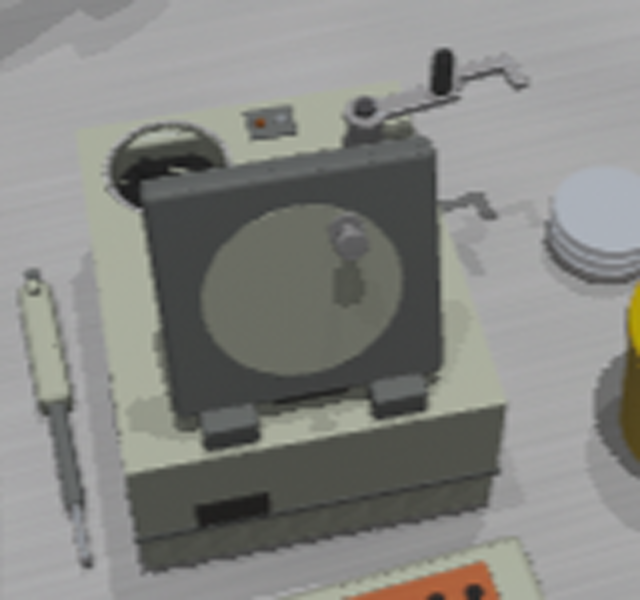

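View pics/d0c.png

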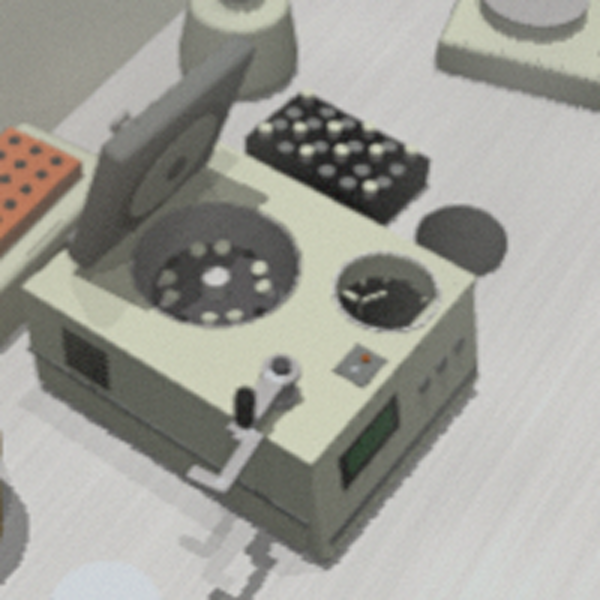

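```bash
python3 - <<'E'
from h import *
s=load('scene0'); d=load('side0')
S=lambda u,v:(230+u/4,130+v/4); D=lambda u,v:(250+u/3,95+v/3)
C={}
for n,c,p in [('FR',d,D(475,285)),('FL',d,D(315,463)),('BL',d,D(25,288)),('BRs',s,S(130,472)),('BLs',s,S(503,405)),('FRs',s,S(82,130))]:
    C[n]=plane(c,*p,.14); print(n,C[n].round(4))
piv=tri(ray(s,*S(365,103)),ray(d,*D(282,366))); peg=tri(ray(s,*S(443,52)),ray(d,*D(244,392)))
print(piv,peg)
fl=tri(ray(s,*S(400,92)),ray(d,*D(315,463)));print('FLtri',fl)
hk=tri(ray(s,*S(520,85)),ray(d,*D(210,485)));print(hk)
M=np.array([[-.175,-.125],[-.175,.125],[.130,.125],[.130,-.125],[.130,.125],[-.175,-.125],[-.115,.085]])
W=np.array([C[k][:2] for k in ['FR','FL','BL','BRs','BLs','FRs']]+[piv[0][:2]])
mc,wc=M.mean(0),W.mean(0); H=(M-mc).T@(W-wc); a=np.arctan2(H[0,1]-H[1,0],H[0,0]+H[1,1])
Rm=np.array([[np.cos(a),-np.sin(a)],[np.sin(a),np.cos(a)]]); o=wc-Rm@mc
print('yaw',a,'o',o); print(((M-mc)@Rm.T+wc-W).round(4))
E
```

```text
FR [ 0.417  -0.1204  0.14  ]
FL [0.4369 0.1156 0.14  ]
BL [0.7385 0.0962 0.14  ]
BRs [ 0.7253 -0.1495  0.14  ]
BLs [0.745  0.0934 0.14  ]
FRs [ 0.4241 -0.1256  0.14  ]
(array([0.49388511, 0.07537775, 0.17955571]), np.float64(0.0004105673962413697)) (array([0.49160959, 0.13479364, 0.21235077]), np.float64(0.00019834749009656978))
FLtri (array([0.44184504, 0.11570344, 0.13231499]), np.float64(0.010393398562779566))
(array([0.48843595, 0.19478074, 0.16199564]), np.float64(0.010634427717227618))
yaw -0.07825843951712645 o [ 0.60331451 -0.01701771]
[[ 0.0021 -0.0075]
 [ 0.0017  0.0057]
 [ 0.0042  0.0012]
 [-0.0021 -0.0023]
 [-0.0023  0.004 ]
 [-0.005  -0.0024]
 [ 0.0014  0.0013]]
```

```bash
cat >> h.py <<'E'
YAW=-0.078; O=np.array([0.6033,-0.0170,0])
def m2w(p): return R.from_euler('z',YAW).apply(np.atleast_2d(p))+O
def w2m(p): return R.from_euler('z',-YAW).apply(np.atleast_2d(p)-O)
def tool():
    o=status.get_obs(); return np.array(o['eef_pos']),rot(o['tool_rot'])
E
python3 - <<'E'
from h import *
s=load('scene0'); d=load('side0')
S=lambda u,v:(230+u/4,130+v/4); D=lambda u,v:(250+u/3,95+v/3)
for c,p,y in [(s,S(436,150),.088),(s,S(145,200),-.088),(d,D(250,45),-.088),(d,D(112,150),.088)]:
    q,r=ray(c,*p); q=w2m(q)[0]; r=R.from_euler('z',-YAW).apply(r)
    X=q+r*(y-q[1])/r[1]; v=X-[.1,y,.1525]; print(X.round(3),np.hypot(v[0],v[2]).round(3),np.arctan2(v[2],-v[0]).round(3))
# projections for candidate angles
for th in (.9,1.0,1.1,1.2,1.3):
    u=np.array([-np.cos(th),0,np.sin(th)]);n=np.array([np.sin(th),0,np.cos(th)])
    P=[np.array([.1,y,.1525])+.17*u+h*n for y in(-.088,.088) for h in(.012,-.012)]
    print(th,((proj(s,m2w(P))-[230,130])*4).round(0).tolist(),((proj(d,m2w(P))-[250,95])*3).round(0).tolist())
E
```

```text
[0.053 0.088 0.308] 0.162 1.278
[ 0.19  -0.088  0.46 ] 0.321 1.855
[ 0.047 -0.088  0.308] 0.165 1.245
[0.045 0.088 0.321] 0.177 1.257
0.9 [[134.0, 152.0], [133.0, 147.0], [415.0, 109.0], [408.0, 105.0]] [[292.0, 81.0], [310.0, 104.0], [156.0, 200.0], [176.0, 225.0]]
1.0 [[135.0, 160.0], [133.0, 150.0], [422.0, 116.0], [413.0, 107.0]] [[278.0, 65.0], [297.0, 87.0], [141.0, 183.0], [162.0, 207.0]]
1.1 [[137.0, 170.0], [135.0, 156.0], [428.0, 125.0], [419.0, 113.0]] [[263.0, 51.0], [284.0, 71.0], [125.0, 168.0], [147.0, 190.0]]
1.2 [[140.0, 184.0], [136.0, 165.0], [435.0, 137.0], [425.0, 121.0]] [[248.0, 37.0], [269.0, 56.0], [108.0, 153.0], [131.0, 174.0]]
1.3 [[142.0, 200.0], [138.0, 178.0], [442.0, 153.0], [432.0, 132.0]] [[232.0, 25.0], [254.0, 43.0], [91.0, 140.0], [115.0, 159.0]]
```

```bash
cat >> h.py <<'E'
def goal(p,yaw,machine=False):
    """delta in tool axes to reach TCP p, tool down, tool x at world angle yaw"""
    if machine: p=m2w(p)[0]; yaw=yaw+YAW
    t,r=tool()
    tgt=R.from_euler('z',yaw)*R.from_euler('x',np.pi)
    d=r.inv().apply(np.array(p)-t); rv=(r.inv()*tgt).as_rotvec(degrees=True)
    o=status.get_obs()
    print('t',round(float(o['t']),2),'at m',w2m(t)[0].round(4),'w',t.round(4),'q',np.round(o['q'],2)); print('delta',d.round(4),'len',np.linalg.norm(d).round(3),'rot',rv.round(2),'F',np.round(o['contact_force'],1))
E
python3 -c "
from h import *
goal([.5,-.48,.35],YAW); goal([.70,-.30,.36],YAW)"
```

```text
t 0.15 at m [-0.2561 -0.6087  0.2306] w [ 0.3005 -0.6039  0.2306] q [ 1.    0.48  0.02  1.56 -0.01  1.11 -0.08]
delta [ 0.2338 -0.0222 -0.1194] len 0.263 rot [-7.000e-02  3.000e-02  3.093e+01] F [-0.9 -0.6  0.3]
t 0.15 at m [-0.2561 -0.6087  0.2306] w [ 0.3005 -0.6039  0.2306] q [ 1.    0.48  0.02  1.56 -0.01  1.11 -0.08]
delta [ 0.493  -0.0943 -0.1293] len 0.518 rot [-7.000e-02  3.000e-02  3.093e+01] F [-0.9 -0.6  0.3]
```

```bash
python3 -m jog '0.24 -0.022 -0.12 0 0 30.9 0; 0.24 -0.022 -0.12 0 0 30.9 0; 0.24 -0.022 -0.12 0 0 30.9 0; 0.24 -0.022 -0.12 0 0 30.9 0; 0.24 -0.022 -0.12 0 0 30.9 0' 30; python3 -c "
from h import *
goal([.71,-.28,.36],YAW);goal([.10,-.02,.36],0,True)"
```

```text
t: 0.65
eef_pos: [0.4925, -0.4853, 0.3434]
tool_rot: [-0.0, 0.999, -0.04, -0.0]
contact_force: [0.4, -1.9, 0.4]
gripper_width: 0.143
t 0.65 at m [-0.074  -0.4755  0.3434] w [ 0.4925 -0.4853  0.3434] q [ 0.63  0.44  0.09  1.37 -0.04  1.34 -0.93]
delta [ 0.2004 -0.2221 -0.0167] len 0.3 rot [-0.01  0.03 -0.12] F [ 0.4 -1.9  0.4]
t 0.65 at m [-0.074  -0.4755  0.3434] w [ 0.4925 -0.4853  0.3434] q [ 0.63  0.44  0.09  1.37 -0.04  1.34 -0.93]
delta [ 0.1731 -0.4559 -0.0166] len 0.488 rot [-0.01  0.03 -0.12] F [ 0.4 -1.9  0.4]
```

```bash
python3 -m jog '0.04 -0.04 0 0 0 0 0; 0.08 -0.08 -0.005 0 0 0 0; 0.12 -0.12 -0.01 0 0 0 0; 0.16 -0.16 -0.01 0 0 0 0; 0.19 -0.19 -0.01 0 0 0 0'; python3 -c "
from h import *
goal([.115,-.02,.31],0,True); snap('wrist','w1');snap('scene','s1')"
```

```text
t: 1.15
eef_pos: [0.6821, -0.3229, 0.3526]
tool_rot: [0.0, 0.999, -0.039, -0.0]
contact_force: [-0.2, -0.5, -0.2]
gripper_width: -0.001
t 1.15 at m [ 0.1024 -0.2988  0.3526] w [ 0.6821 -0.3229  0.3526] q [ 0.34  0.55  0.04  1.17 -0.02  1.42 -1.27]
delta [ 0.0127 -0.2788  0.0426] len 0.282 rot [0.   0.01 0.02] F [-0.2 -0.5 -0.2]
```

View pics/w1.png

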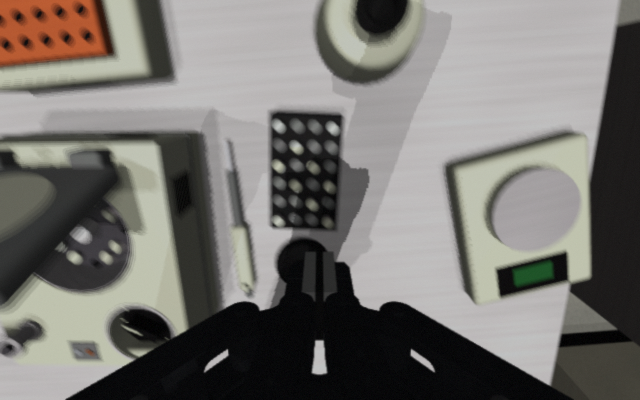

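View pics/s1.png

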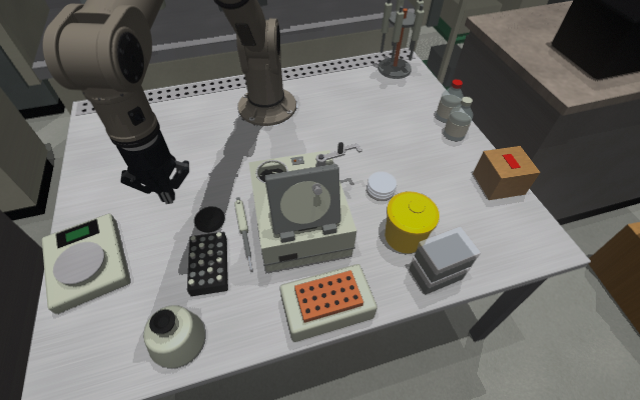

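```bash
python3 -m jog '0.038 -0.03 0.01 0 0 0 0; 0.038 -0.08 0.03 0 0 0 0; 0.038 -0.13 0.05 0 0 0 0; 0.038 -0.18 0.065 0 0 0 0; 0.038 -0.23 0.065 0 0 0 0';python3 -m jog '0 -0.049 0 0 0 0 0; 0 -0.049 0 0 0 0 0' ; python3 -c "
from h import *
goal([.115,-.02,.31],0,True); snap('wrist','w2');snap('side','d2')"
```

```text
t: 1.75
eef_pos: [0.7343, -0.1062, 0.2848]
tool_rot: [0.0, 0.999, -0.039, -0.002]
contact_force: [0.5, -1.0, -0.1]
gripper_width: 0.002
t: 1.95
eef_pos: [0.7398, -0.0465, 0.2872]
tool_rot: [-0.004, 0.999, -0.032, -0.001]
contact_force: [0.1, 0.7, 0.3]
gripper_width: -0.0
t 1.95 at m [ 0.1384 -0.0188  0.2872] w [ 0.7398 -0.0465  0.2872] q [-0.01  0.56 -0.02  1.3   0.    1.29 -1.66]
delta [-0.0234  0.0008 -0.0228] len 0.033 rot [-0.4   0.09  0.78] F [0.1 0.7 0.3]
```

View pics/w2.png

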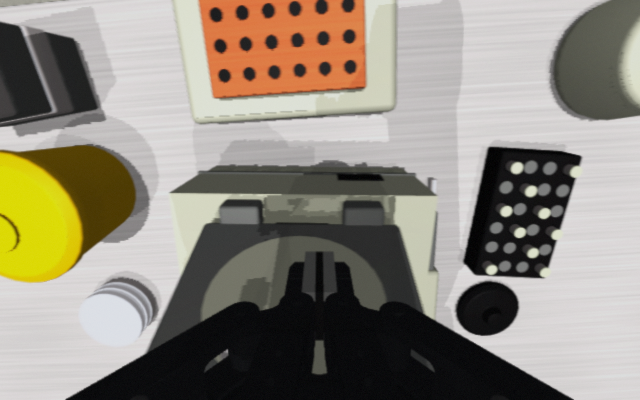

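View pics/d2.png

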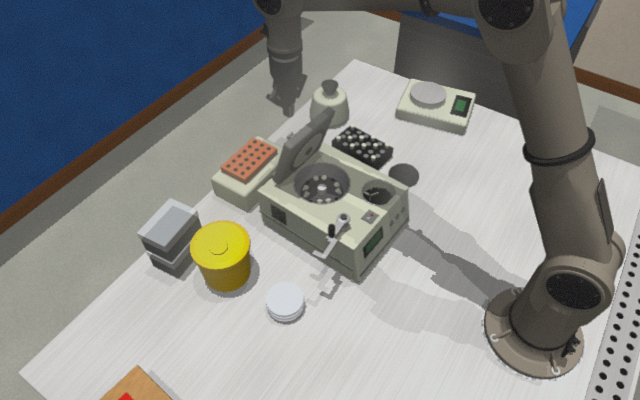

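```bash
python3 -m jog '-0.03 0 0 0 0 0.7 0; -0.048 0 0 0 0 0.7 0; -0.06 0 0 0 0 0.7 0; -0.07 0 0.001 0 0 0.7 0; -0.08 0 0.004 0 0 0.7 0'; python3 -c "
from h import *
goal([.039,-.02,.273],0,True);snap('scene','s3');snap('side','d3')"
```

```text
t: 2.55
eef_pos: [0.66, -0.0547, 0.2845]
tool_rot: [0.001, 0.999, -0.046, 0.001]
contact_force: [2.5, -1.4, 0.7]
gripper_width: 0.001
t 2.55 at m [ 0.0595 -0.0331  0.2845] w [ 0.66   -0.0547  0.2845] q [ 0.    0.41 -0.02  1.53  0.01  1.2  -1.68]
delta [-0.0207 -0.0128  0.0114] len 0.027 rot [ 0.07 -0.13 -0.81] F [ 2.5 -1.4  0.7]
```

View pics/s3.png

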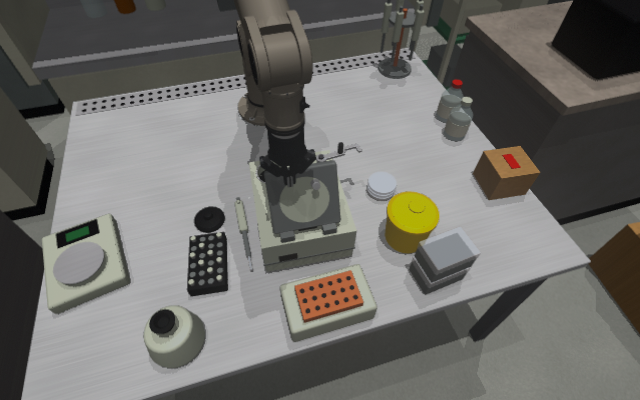

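```bash
python3 -m jog '-0.010 -0.003 0.005 0 0 0 0; -0.019 -0.006 0.010 0 0 -0.4 0; -0.028 -0.008 0.016 0 0 -0.8 0; -0.036 -0.008 0.022 0 0 -0.8 0; -0.044 -0.008 0.029 0 0 -0.8 0'; python3 -c "
from h import *
goal([.007,-.025,.247],0,True)"
```

```text
t: 3.15
eef_pos: [0.6161, -0.0403, 0.2546]
tool_rot: [-0.0, 0.999, -0.038, -0.0]
contact_force: [2.5, -0.5, 0.1]
gripper_width: -0.003
t 3.15 at m [ 0.0146 -0.0222  0.2546] w [ 0.6161 -0.0403  0.2546] q [-0.01  0.36 -0.03  1.67  0.01  1.11 -1.69]
delta [-0.0076  0.0028  0.0076] len 0.011 rot [-0.01  0.    0.14] F [ 2.5 -0.5  0.1]
```

```bash
python3 -m jog '-0.0075 0 0.008 0 0 0 0; -0.014 0 0.016 0 0 0 0; -0.0205 0 0.025 0 0 0 0; -0.026 0 0.034 0 0 0 0; -0.031 0 0.043 0 0 0 0'; python3 -c "
from h import *
goal([-.0271,-.02,.1785],0,True);snap('side','d4')"
```

```text
t: 3.65
eef_pos: [0.5852, -0.038, 0.2111]
tool_rot: [-0.0, 0.999, -0.038, -0.0]
contact_force: [0.6, 0.4, 1.2]
gripper_width: -0.001
t 3.65 at m [-0.0164 -0.0223  0.2111] w [ 0.5852 -0.038   0.2111] q [-0.01  0.35 -0.04  1.79  0.02  1.   -1.7 ]
delta [-0.0107 -0.0023  0.0326] len 0.034 rot [-0.01  0.02  0.14] F [0.6 0.4 1.2]
```

View pics/d4.png

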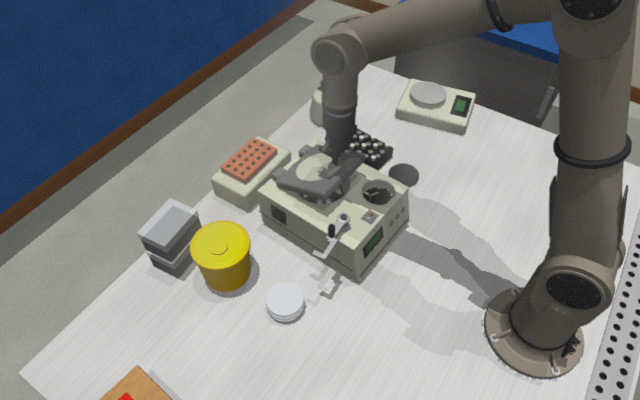

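```bash
python3 -m jog '-0.004 0 0.010 0 0 0 0; -0.0075 0 0.019 0 0 0 0; -0.0095 0 0.027 0 0 0 0; -0.011 0 0.034 0 0 0 0; -0.012 0 0.040 0 0 0 0'; python3 -c "
from h import *
goal([-.029,-.02,.164],0,True)"
```

```text
t: 4.2
eef_pos: [0.5738, -0.0372, 0.1714]
tool_rot: [-0.0, 0.999, -0.038, -0.0]
contact_force: [0.7, 1.0, 1.4]
gripper_width: -0.003
t 4.2 at m [-0.0278 -0.0224  0.1714] w [ 0.5738 -0.0372  0.1714] q [-0.01  0.38 -0.04  1.86  0.02  0.91 -1.71]
delta [-0.0012 -0.0024  0.0074] len 0.008 rot [-0.    0.    0.13] F [0.7 1.  1.4]
```

```bash
python3 -m jog '0 0 0.004 0 0 0 0; -0.001 0 0.007 0 0 0 0; -0.001 0 0.009 0 0 0 0; -0.001 0 0.009 0 0 0 0'; python3 -c "
from h import *
goal([-.029,-.02,.164],0,True)"
```

```text
t: 4.6
eef_pos: [0.5729, -0.0372, 0.1645]
tool_rot: [-0.0, 0.999, -0.038, 0.0]
contact_force: [-4.2, 0.7, 11.9]
gripper_width: 0.001
t 4.6 at m [-0.0287 -0.0225  0.1645] w [ 0.5729 -0.0372  0.1645] q [-0.01  0.39 -0.04  1.86  0.02  0.89 -1.71]
delta [-0.0003 -0.0025  0.0005] len 0.003 rot [-0.01 -0.02  0.12] F [-4.2  0.7 11.9]
```

```bash
python3 -m jog '0 0 -0.03 0 0 0 0.04; 0 0 -0.08 0 0 0 0.04; 0 0 -0.12 0 0 0 0.04'; python3 -c "
from h import *
snap('wrist','w5');snap('side','d5');snap('scene','s5')
print(w2m([[.4916,.1348,.211],[.4939,.0754,.181]]))
goal([.4916,.1348,.29],YAW)
import cv2
a=cv2.imread('pics/scene0.png')*0+cv2.imread('pics/s5.png');cv2.imwrite('pics/s5c.png',cv2.resize(a[130:280,230:390],None,fx=4,fy=4,interpolation=2))
b=cv2.imread('pics/d5.png')[95:295,250:450]; cv2.imwrite('pics/d5c.png',cv2.resize(b,None,fx=3,fy=3,interpolation=2))
"
```

```text
t: 4.9
eef_pos: [0.5726, -0.0374, 0.2849]
tool_rot: [0.0, 0.999, -0.038, -0.0]
contact_force: [1.0, -0.5, 0.8]
gripper_width: 0.465
[[-0.12318878  0.14263469  0.211     ]
 [-0.11626727  0.08359451  0.181     ]]
t 5.05 at m [-0.0272 -0.0225  0.286 ] w [ 0.5744 -0.0373  0.286 ] q [-0.01  0.26 -0.04  1.74  0.01  1.14 -1.7 ]
delta [-0.0956 -0.1653 -0.0044] len 0.191 rot [-0.03 -0.34  0.11] F [ 0.   1.  -1.3]
```

View pics/w5.png

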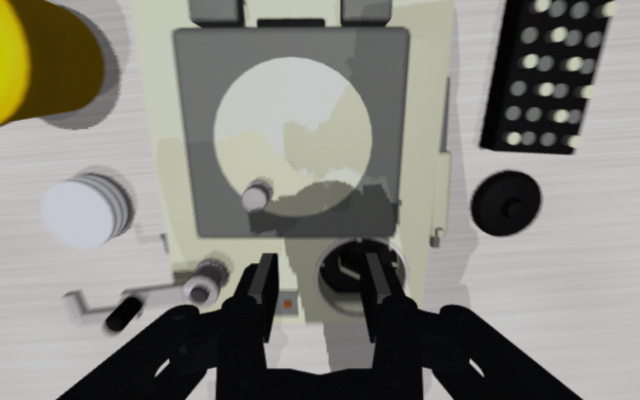

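View pics/d5c.png

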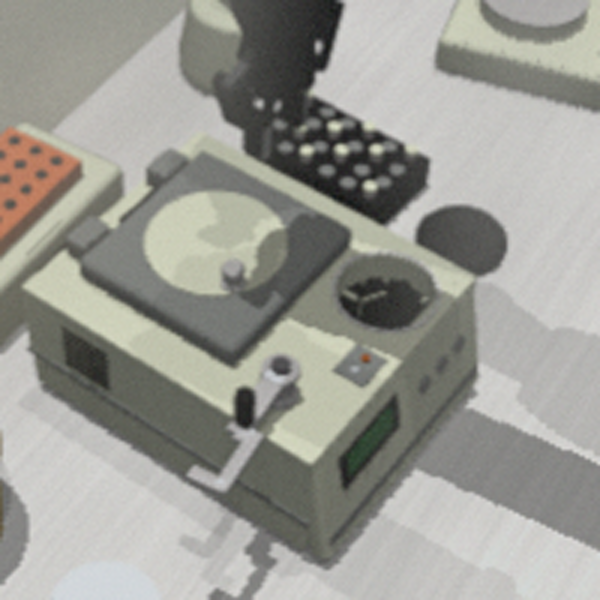

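View pics/s5c.png

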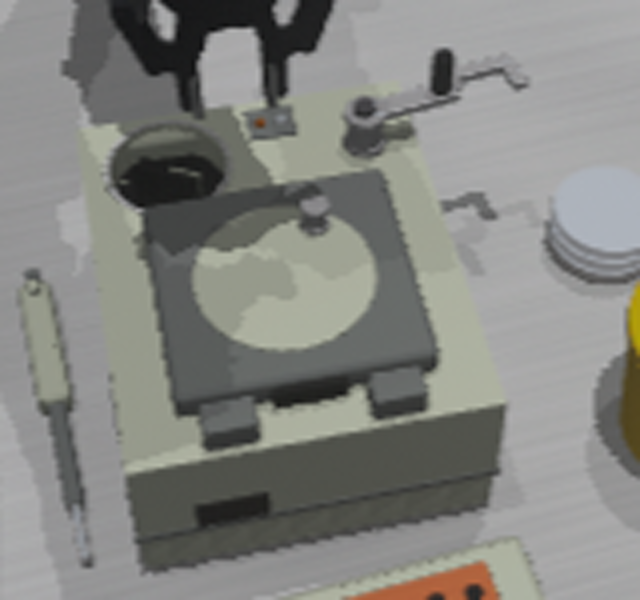

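```bash
python3 - <<'E'
from h import *
w=load('w5')
for n,p,z in [('bolt',(200,293),.181),('lidBL',(175,30),.165),('lidBR',(409,29),.165),('lidFL',(198,237),.165),('lidFR',(397,235),.165),('stud',(256,193),.186),('pegtop',(131,303),.211),('pegbot',(113,327),.175)]:
    P=plane(w,*p,z); print(n,P.round(4),w2m(P)[0].round(4))
s,d=load('scene0'),load('side0')
print(tri(ray(w,200,293),ray(d,344,217)), tri(ray(w,131,303),ray(d,331.3,225.7)))
E
```

```text
bolt [0.4968 0.0728 0.181 ] [-0.1131  0.0812  0.181 ]
lidBL [0.7059 0.0573 0.165 ] [0.0965 0.082  0.165 ]
lidBR [ 0.6934 -0.112   0.165 ] [ 0.0972 -0.0877  0.165 ]
lidFL [0.5431 0.0712 0.165 ] [-0.0669  0.0832  0.165 ]
lidFR [ 0.5318 -0.1027  0.165 ] [-0.0646 -0.091   0.165 ]
stud [0.5848 0.0103 0.186 ] [-0.0206  0.0258  0.186 ]
pegtop [0.5105 0.1146 0.211 ] [-0.1028  0.124   0.211 ]
pegbot [0.4623 0.1649 0.175 ] [-0.1548  0.1703  0.175 ]
(array([0.49463885, 0.07413788, 0.17780639]), np.float64(0.00048519528183017205)) (array([0.49939945, 0.12497203, 0.19570979]), np.float64(0.0027409665540076475))
```

```bash
python3 -m jog '-0.03 -0.04 0 0 0 0 0.05; -0.06 -0.08 0 0 0 0 0.05; -0.09 -0.12 0 0 0 0 0.05; -0.11 -0.165 0 0 0 0 0.05; -0.11 -0.165 0 0 0 0 0.05'; python3 -c "
from h import *
goal([.4916,.1348,.19],YAW)
c=snap('wrist','w6')
"
```

```text
t: 5.55
eef_pos: [0.4719, 0.1423, 0.2818]
tool_rot: [-0.001, 0.999, -0.032, -0.001]
contact_force: [0.2, 0.1, -0.1]
gripper_width: 0.585
t 5.55 at m [-0.1434  0.1486  0.2818] w [0.4719 0.1423 0.2818] q [-0.25  0.14 -0.18  1.91  0.02  1.1  -2.08]
delta [0.0204 0.0064 0.0917] len 0.094 rot [-0.09  0.17  0.75] F [ 0.2  0.1 -0.1]
```

View pics/w6.png

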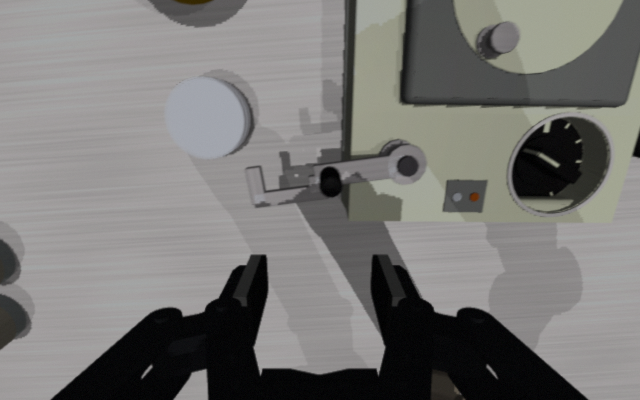

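```bash
python3 -c "
import cv2
a=cv2.imread('pics/w6.png');cv2.imwrite('pics/w6c.png',cv2.resize(a[120:230,240:440],None,fx=4,fy=4,interpolation=2))
cv2.imwrite('pics/w6t.png',cv2.resize(a[95:225,490:640],None,fx=4,fy=4,interpolation=2))
"
```

```text
(no output)
```

View pics/w6c.png

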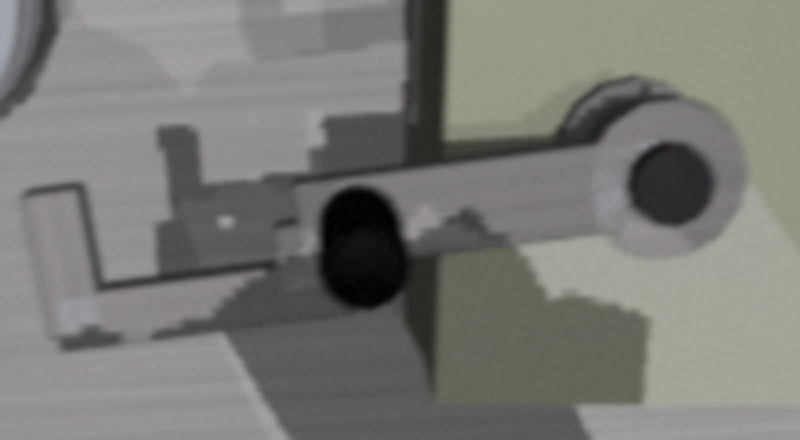

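View pics/w6t.png

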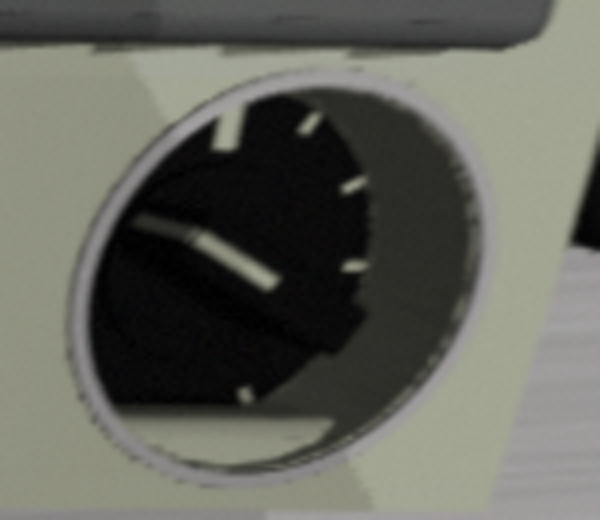

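```bash
python3 - <<'E'
from h import *
w=load('w6');s,d=load('scene0'),load('side0')
for n,p,z in [('bolt',(407.5,166.2),.181),('pegtop',(331.3,185.5),.211),('well',(561,164),.14),('stud',(504,36),.186),('deckFL',(347.5,221),.14),('lidFL',(403,101),.165)]:
    P=plane(w,*p,z); print(n,P.round(4),w2m(P)[0].round(4))
print(tri(ray(w,407.5,166.2),ray(d,344,217)), tri(ray(w,331.3,185.5),ray(d,331.3,225.7)),tri(ray(w,331.3,185.5),ray(s,340.75,143)))
print(tri(ray(w,407.5,166.2),ray(s,321.25,155.75)))
goal([.493,.135,.30],YAW)
E
```

```text
bolt [0.4963 0.0738 0.181 ] [-0.1137  0.0822  0.181 ]
pegtop [0.4931 0.1327 0.211 ] [-0.1215  0.1407  0.211 ]
well [ 0.4806 -0.074   0.14  ] [-0.1179 -0.0664  0.14  ]
stud [0.5814 0.0124 0.186 ] [-0.0241  0.0276  0.186 ]
deckFL [0.4387 0.118  0.14  ] [-0.1746  0.1218  0.14  ]
lidFL [0.5434 0.0739 0.165 ] [-0.0668  0.086   0.165 ]
(array([0.49521391, 0.0725052 , 0.17583172]), np.float64(0.00013356054049135546)) (array([0.49278128, 0.13283205, 0.20928975]), np.float64(0.0003918873433178828)) (array([0.49457512, 0.1331367 , 0.21571458]), np.float64(0.0007265088201348892))
(array([0.49686586, 0.0744277 , 0.18276323]), np.float64(0.0004210029835487527))
t 5.6 at m [-0.1416  0.1451  0.2817] w [0.4735 0.1387 0.2817] q [-0.25  0.14 -0.18  1.91  0.03  1.1  -2.08]
delta [ 0.0197  0.0024 -0.0183] len 0.027 rot [0.02 0.14 0.54] F [ 0.6 -0.3 -1.3]
```

```bash
sed -i 's/O=np.array(.*/O=np.array([0.6052,-0.0196,0])/' h.py; python3 -m jog '0.0195 0.006 0 0 0 0.5 0.05; 0.0195 0.006 0.03 0 0 0.5 0.05; 0.0195 0.006 0.065 0 0 0.5 0.05; 0.0195 0.006 0.085 0 0 0.5 0.05; 0.0195 0.006 0.085 0 0 0.5 0.05'; python3 -c "
from h import *
goal([.493,.1328,.187],YAW)
c=snap('wrist','w7')
snap('side','d7')
goal([.493,.1328,.187],YAW)
import cv2
a=cv2.imread('pics/d7.png');cv2.imwrite('pics/d7c.png',cv2.resize(a[150:300,230:430],None,fx=4,fy=4,interpolation=2))
"
```

```text
t: 6.1
eef_pos: [0.4924, 0.1256, 0.1941]
tool_rot: [0.002, 0.999, -0.043, -0.004]
contact_force: [-0.2, -0.4, 0.7]
gripper_width: 0.588
t 6.1 at m [-0.1238  0.136   0.1941] w [0.4924 0.1256 0.1941] q [-0.24  0.26 -0.16  1.97  0.05  0.92 -2.08]
delta [ 0.0001 -0.0072  0.0071] len 0.01 rot [ 0.22  0.42 -0.48] F [-0.2 -0.4  0.7]
t 6.2 at m [-0.1216  0.1376  0.1977] w [0.4947 0.1271 0.1977] q [-0.24  0.25 -0.16  1.97  0.05  0.92 -2.08]
delta [-0.0022 -0.0056  0.0107] len 0.012 rot [ 0.05  0.08 -0.45] F [ 0.4  0.7 -0.5]
```

View pics/w7.png

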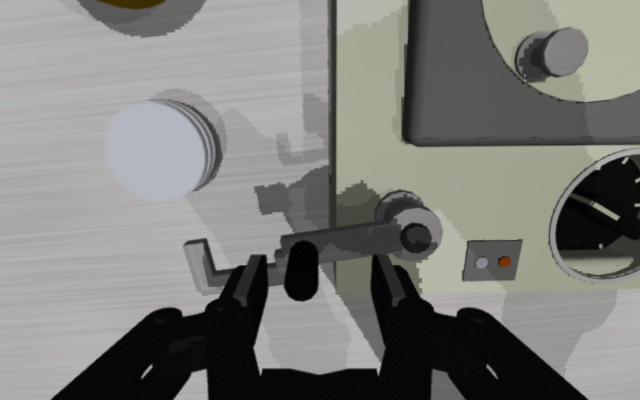

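View pics/d7c.png

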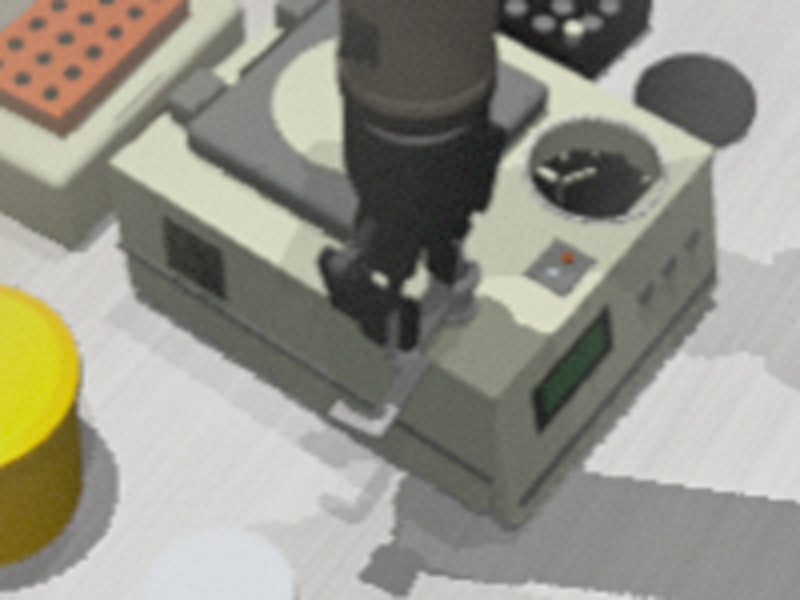

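```bash
python3 -m jog '-0.002 -0.006 0.005 0 0 0 0.05; -0.002 -0.006 0.010 0 0 0 0.04; -0.002 -0.006 0.010 0 0 0 0; -0.002 -0.006 0.010 0 0 0 0; -0.002 -0.006 0.010 0 0 0 0' 20; python3 -c "
from h import *
goal([.493,.1328,.187],YAW)
c=snap('wrist','w8')"
```

```text
t: 6.7
eef_pos: [0.4933, 0.1339, 0.1883]
tool_rot: [0.0, 0.999, -0.042, 0.0]
contact_force: [-0.9, -2.4, 1.6]
gripper_width: 0.178
t 6.7 at m [-0.1235  0.1443  0.1883] w [0.4933 0.1339 0.1883] q [-0.25  0.27 -0.16  1.98  0.05  0.9  -2.1 ]
delta [-0.0002  0.0011  0.0013] len 0.002 rot [ 0.02 -0.02 -0.4 ] F [-0.9 -2.4  1.6]
```

View pics/w8.png

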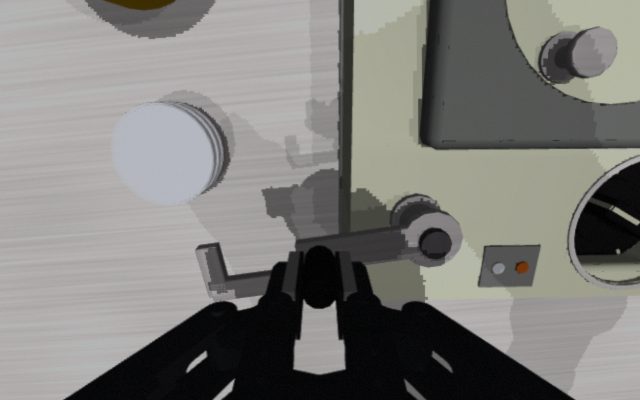

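```bash
python3 -m jog '0.0097 -0.0007 0 0 0 0 0; 0.0187 0.0002 0 0 0 0 0; 0.0274 0.0024 0 0 0 0 0; 0.0357 0.0058 0 0 0 0 0; 0.0434 0.0105 0 0 0 0 0'; python3 -c "
from h import *
goal([-.115+.06*np.cos(.8),.085+.06*np.sin(.8),.187],0,True)
p=w2m(tool()[0])[0]-[-.115,.085,0];print(np.hypot(*p[:2]),np.arctan2(p[1],p[0]))
c=snap('wrist','w9')"
```

```text
t: 7.25
eef_pos: [0.5372, 0.1225, 0.1884]
tool_rot: [-0.002, 0.999, -0.042, 0.001]
contact_force: [-0.5, 7.5, -0.1]
gripper_width: 0.176
t 7.25 at m [-0.0789  0.1363  0.1884] w [0.5372 0.1225 0.1884] q [-0.22  0.33 -0.15  1.89  0.06  0.92 -2.04]
delta [0.0058 0.0083 0.0014] len 0.01 rot [-0.21 -0.13 -0.29] F [-0.5  7.5 -0.1]
0.06274764890471625 0.9580160715797488
```

View pics/w9.png

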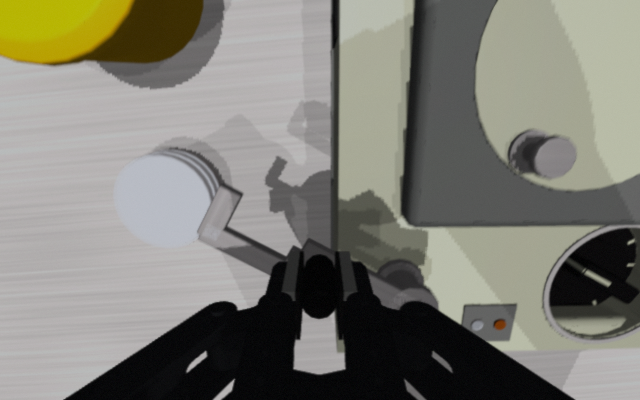

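```bash
python3 -m jog '0.0079 0.0038 0 0 0 0 0; 0.0139 0.0105 0 0 0 0 0; 0.0188 0.018 0 0 0 0 0; 0.0225 0.0262 0 0 0 0 0; 0.0249 0.0349 0 0 0 0 0'; python3 -c "
from h import *
goal([-.114+.06*np.cos(.05),.087+.06*np.sin(.05),.187],0,True)
c=snap('wrist','w10')
p=w2m(tool()[0])[0]-[-.114,.087,0];print(np.hypot(*p[:2]),np.arctan2(p[1],p[0]))
print(status.get_obs()['contact_force'])
"
```

```text
t: 7.8
eef_pos: [0.5632, 0.0864, 0.1891]
tool_rot: [-0.003, 0.999, -0.041, 0.006]
contact_force: [12.7, 7.4, -7.4]
gripper_width: 0.178
t 7.8 at m [-0.0501  0.1024  0.1891] w [0.5632 0.0864 0.1891] q [-0.16  0.35 -0.13  1.86  0.05  0.93 -1.96]
delta [-0.0039  0.0124  0.0019] len 0.013 rot [-0.36 -0.64 -0.26] F [12.7  7.4 -7.4]
0.06539130293220473 0.19091258821032275
[13.34581392  3.83293081 -7.02225171]
```

View pics/w10.png

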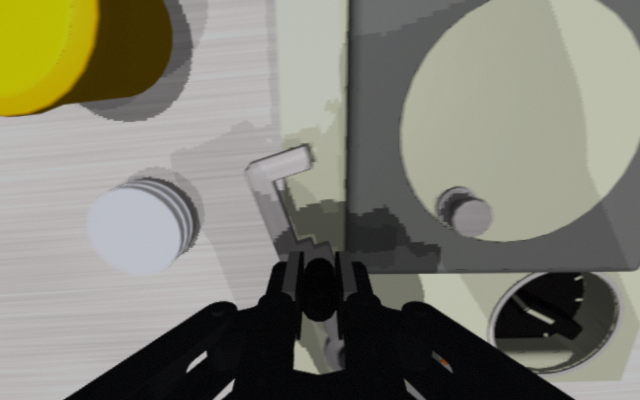

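```bash
python3 -m jog '0.005 0.001 0 0 0 0 0; 0.0061 0.0099 0 0 0 0 0; 0.0059 0.0189 0 0 0 0 0; 0.0043 0.0277 0 0 0 0 0; 0.0015 0.0363 0 0 0 0 0'; python3 -c "
from h import *
c=snap('wrist','w11')
snap('side','d11')
p=w2m(tool()[0])[0];print(p);p=p-[-.109,.086,0];print(np.hypot(*p[:2]),np.arctan2(p[1],p[0]))
print(status.get_obs()['contact_force'])
"
```

```text
t: 8.35
eef_pos: [0.5577, 0.0473, 0.1888]
tool_rot: [-0.001, 0.999, -0.042, 0.002]
contact_force: [5.1, 2.9, 3.0]
gripper_width: 0.179
[-0.05334541  0.06097198  0.18873157]
0.061023236804205475 -0.4226066698461757
[ 2.25039124 -0.15058896  4.48757434]
```

View pics/w11.png

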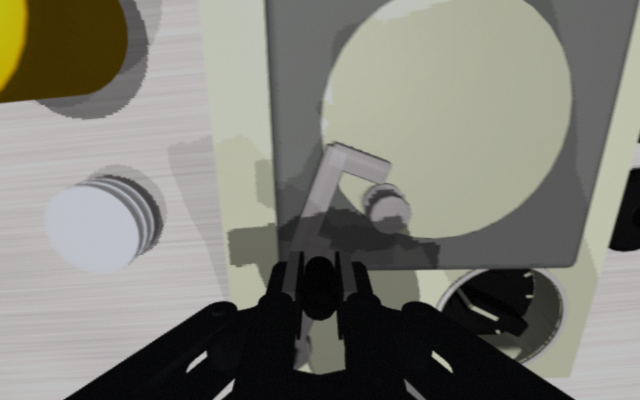

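```bash
python3 -m jog '-0.0012 0.0027 0 0 0 0 0; -0.0026 0.0054 0 0 0 0 0; -0.0037 0.0072 0 0 0 0 0; -0.0048 0.009 0 0 0 0 0; -0.006 0.011 0 0 0 0 0'; python3 -c "
from h import *
c=snap('wrist','w12')
p=w2m(tool()[0])[0];print(p);p=p-[-.109,.086,0];print(np.hypot(*p[:2]),np.arctan2(p[1],p[0]))
print(status.get_obs()['contact_force'])
"
```

```text
t: 8.95
eef_pos: [0.5508, 0.038, 0.1888]
tool_rot: [-0.001, 0.999, -0.042, 0.002]
contact_force: [10.9, 7.4, -1.8]
gripper_width: 0.177
[-0.05867814  0.05314781  0.18873754]
0.06009622056432968 -0.5783701002692988
[7.81599812 4.7589986  1.25574876]
```

View pics/w12.png

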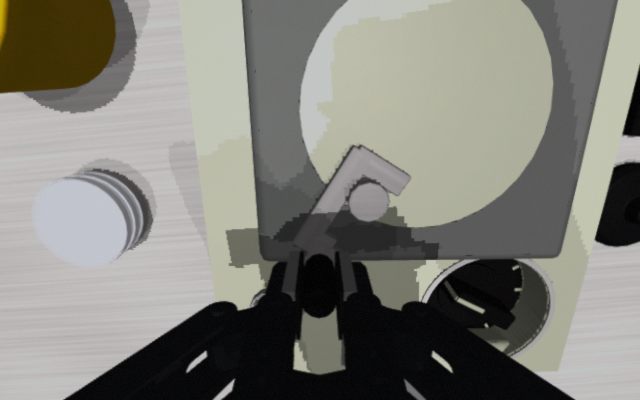

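```bash
python3 -m jog '-0.0015 0.002 0 0 0 0 0; -0.0025 0.0038 0 0 0 0 0; -0.0033 0.005 0 0 0 0 0; -0.0033 0.005 0 0 0 0 0'; python3 -c "
from h import *
c=snap('wrist','w13')
p=w2m(tool()[0])[0];print(p);p=p-[-.109,.086,0];print(np.hypot(*p[:2]),np.arctan2(p[1],p[0]))
print(status.get_obs()['contact_force'])
import cv2
a=cv2.imread('pics/w13.png');cv2.imwrite('pics/w13c.png',cv2.resize(a[100:320,220:440],None,fx=2.7,fy=2.7,interpolation=2))
"
```

```text
t: 9.4
eef_pos: [0.5507, 0.0379, 0.189]
tool_rot: [-0.004, 0.999, -0.04, 0.006]
contact_force: [20.7, 14.3, -11.5]
gripper_width: 0.177
[-0.05880448  0.05300583  0.18900789]
0.06006834369478522 -0.5814989947846456
[20.75574797 14.32145032 -8.87472575]
```

View pics/w13c.png

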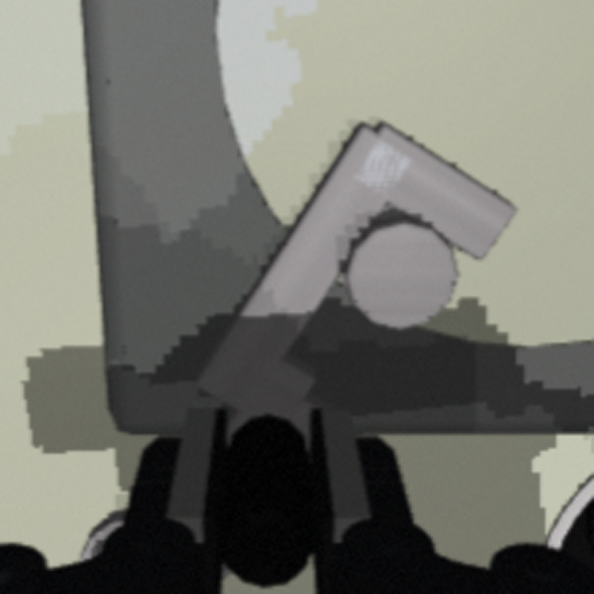

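```bash
python3 -m jog '0.002 -0.0035 0 0 0 0 0; 0.002 -0.0035 0 0 0 0 0.03; 0.002 -0.0035 0 0 0 0 0.04; 0.002 -0.0035 -0.03 0 0 0 0.04; 0.002 -0.0035 -0.08 0 0 0 0.04'; python3 -m jog '-0.02 0.02 -0.02 0 0 0 0.05;-0.055 0.04 -0.03 0 0 0 0.05;-0.055 0.04 -0.03 0 0 0 0.05'; python3 -c "
from h import *
c=snap('wrist','w14');snap('side','d14');snap('scene','s14')
print(tool()[0])
import cv2
a=cv2.imread('pics/d14.png')[95:295,250:450];cv2.imwrite('pics/d14c.png',cv2.resize(a,None,fx=3,fy=3,interpolation=2))
"
```

```text
t: 9.95
eef_pos: [0.5435, 0.0338, 0.2647]
tool_rot: [0.001, 0.999, -0.042, -0.006]
contact_force: [1.1, 0.3, 0.8]
gripper_width: 0.464
t: 10.25
eef_pos: [0.4853, -0.0035, 0.2987]
tool_rot: [0.001, 0.999, -0.044, -0.001]
contact_force: [1.4, -0.4, -0.2]
gripper_width: 0.584
[ 4.88601862e-01 -2.86573290e-04  2.97416675e-01]
```

View pics/w14.png

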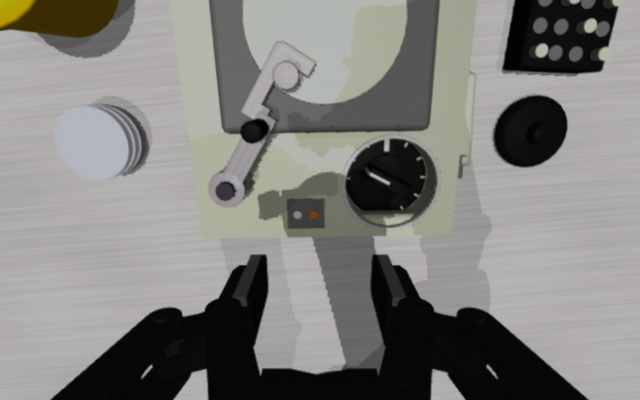

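View pics/d14c.png

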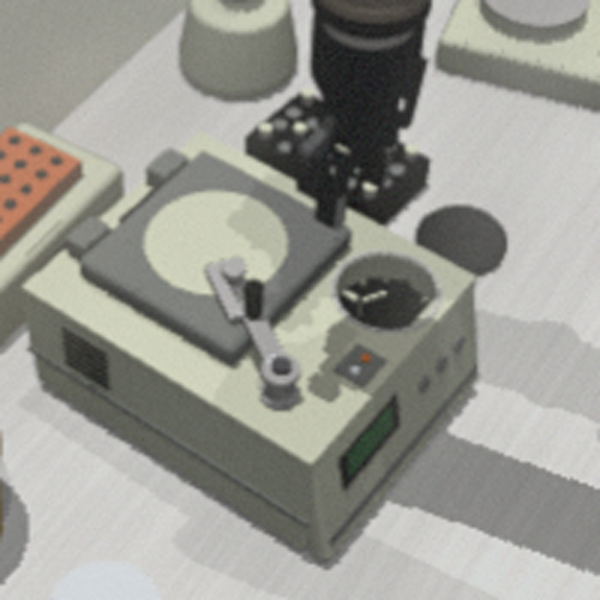

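Latch is home round the stud. Now the timer, seen near (390,180) in the wrist view; I enlarge it.

```bash
python3 - <<'E'
from h import *
goal([.47,-.07,.29],YAW)
a=cv2.imread('pics/w14.png');cv2.imwrite('pics/w14c.png',cv2.resize(a[125:235,335:450],None,fx=5,fy=5,interpolation=2))
E
```

```text
t 10.4 at m [-0.1177  0.0102  0.2974] w [ 4.886e-01 -3.000e-04  2.974e-01] q [-0.04  0.11 -0.1   1.9   0.01  1.13 -1.8 ]
delta [-0.0126  0.071   0.0075] len 0.073 rot [ 0.02  0.08 -0.4 ] F [1.1 0.9 0.3]
```

View pics/w14c.png

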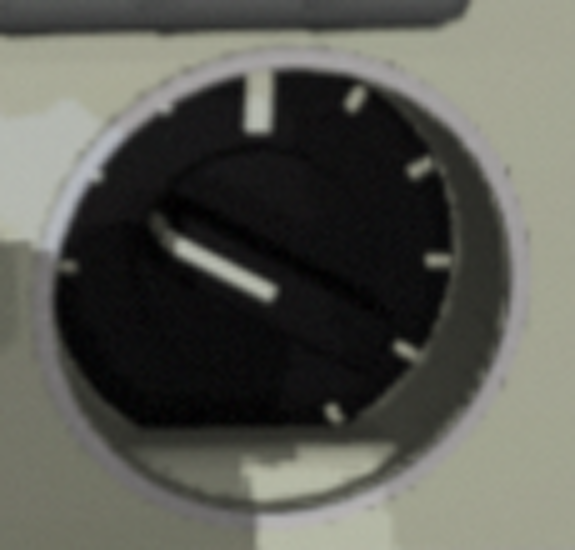

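```bash
cat > pt.py <<'E'
from h import *
def P(w,u,v,z): return plane(w,u,v,z)
E
python3 - <<'E'
from h import *
w=load('w14')
f=lambda u,v:(335+u/5,125+v/5)
rim=plane(w,*f(279,284),.14); a=plane(w,*f(275,293),.139); b=plane(w,*f(172,242),.139); m=plane(w,*f(258,102),.11)
bolt=plane(w,225,190,.181)
print('rim',rim,'axis?',a,'mark',m,'bolt',bolt)
v=b-a; print('pointer world ang',np.arctan2(v[1],v[0]),np.hypot(*v[:2])); v=m-rim; print('mark dir',np.arctan2(v[1],v[0]),np.hypot(*v[:2]))
v=rim-bolt; print('bolt->rim',v, np.arctan2(v[1],v[0]), 'model',np.arctan2(-.147,-.007))
# two view height check of rim
d=load('d14'); print(tri(ray(w,*f(279,284)),ray(d,250+387/3,95+292/3)))
E
```

```text
rim [ 0.48101666 -0.07208207  0.14      ] axis? [ 0.47903399 -0.07148757  0.139     ] mark [ 0.51106693 -0.07484121  0.11      ] bolt [0.497617   0.07314763 0.181     ]
pointer world ang 1.023666244659434 0.02251071851550224
mark dir -0.09156097105510835 0.03017667668789669
bolt->rim [-0.01660034 -0.1452297  -0.041     ] -1.6846064151375868 model -1.6183794300718801
(array([ 0.47886717, -0.07390376,  0.13551173]), np.float64(0.0024232808458611783))
```

```bash
python3 -c "
from h import *
goal([.481,-.072,.24],1.024)"
```

```text
t 10.4 at m [-0.1177  0.0102  0.2974] w [ 4.886e-01 -3.000e-04  2.974e-01] q [-0.04  0.11 -0.1   1.9   0.01  1.13 -1.8 ]
delta [-0.0014  0.0721  0.0574] len 0.092 rot [-3.000e-02  9.000e-02 -6.354e+01] F [1.1 0.9 0.3]
```

```bash
python3 -m jog '-0.0014 0.02 0.01 0 0 -8.5 0.05; -0.0014 0.04 0.02 0 0 -17 0.045; -0.0014 0.06 0.03 0 0 -25.5 0.04; -0.0014 0.072 0.04 0 0 -34 0.035; -0.0014 0.072 0.05 0 0 -42 0.03'; python3 -m jog '0 0 0 0 0 -8.5 0.03; 0 0 0 0 0 -17 0.03; 0 0 0 0 0 -21.5 0.03; 0 0 0 0 0 -21.5 0.03';  python3 -c "
from h import *
snap('wrist','w15')
goal([.481,-.072,.122],1.024)"
```

```text
t: 10.9
eef_pos: [0.4816, -0.0732, 0.2464]
tool_rot: [-0.0, 0.947, 0.32, -0.001]
contact_force: [-0.6, 0.6, 0.4]
gripper_width: 0.353
t: 11.3
eef_pos: [0.4819, -0.0712, 0.2469]
tool_rot: [-0.001, 0.871, 0.49, -0.001]
contact_force: [0.3, -0.5, 0.6]
gripper_width: 0.351
t 11.35 at m [-0.1189 -0.0611  0.2471] w [ 0.4819 -0.0713  0.2471] q [ 0.14  0.16 -0.13  1.97  0.02  1.02 -0.55]
delta [-1.000e-03 -1.000e-04  1.251e-01] len 0.125 rot [-0.11  0.04 -0.08] F [ 0.3  0.1 -0.4]
```

View pics/w15.png

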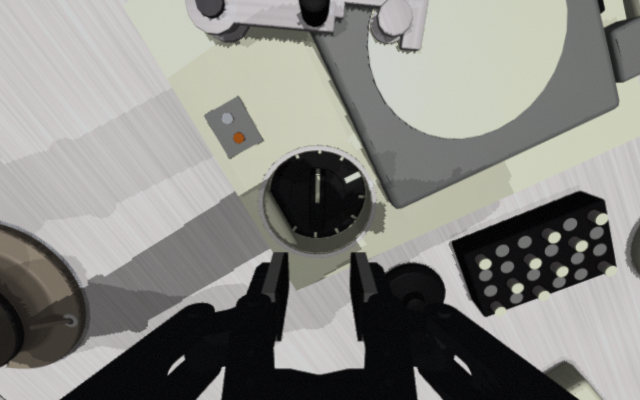

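```bash
python3 - <<'E'
from h import *
w=load('w15'); a0=load('w14')
a=cv2.imread('pics/w15.png');cv2.imwrite('pics/w15c.png',cv2.resize(a[140:260,255:385],None,fx=5,fy=5,interpolation=2)[:600])
t,r=tool()
for p,z in [((318,203),.139),((317.5,168),.139),((317.5,199.5),.14)]:
    P=plane(w,*p,z); print(P.round(4), r.inv().apply(P-t).round(4))
E
```

```text
[ 0.4792 -0.072   0.139 ] [-0.002  -0.0017  0.1081]
[ 0.4938 -0.0473  0.139 ] [ 0.0267 -0.0021  0.108 ]
[ 0.4806 -0.069   0.14  ] [ 0.0013 -0.0021  0.1071]
```

View pics/w15c.png

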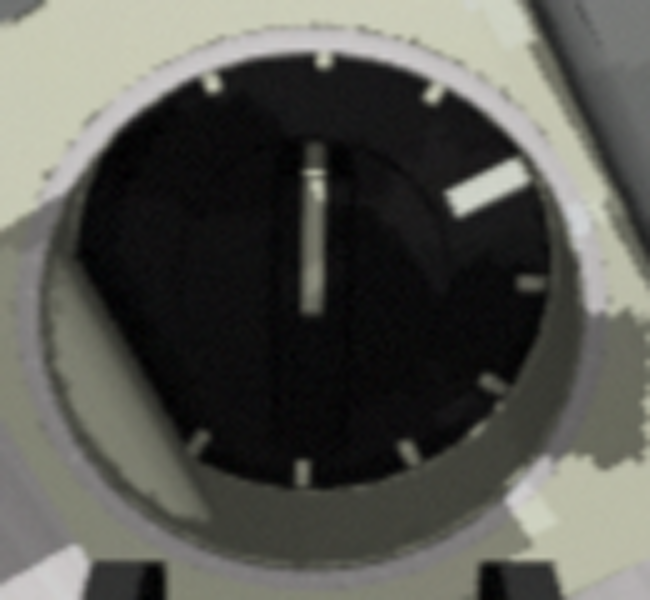

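```bash
python3 -m jog '-0.001 -0.0015 0.04 0 0 0 0.03; -0.001 -0.0015 0.08 0 0 0 0.03; -0.001 -0.0015 0.105 0 0 0 0.03; -0.001 -0.0015 0.118 0 0 0 0.03; -0.001 -0.0015 0.126 0 0 0 0.03';  python3 -c "
from h import *
snap('wrist','w16')
goal([.481,-.072,.121],1.024)"
```

```text
t: 11.85
eef_pos: [0.4798, -0.0715, 0.1209]
tool_rot: [-0.0, 0.872, 0.489, -0.001]
contact_force: [-0.3, 0.8, 0.8]
gripper_width: 0.354
t 11.9 at m [-0.121  -0.0616  0.1206] w [ 0.4797 -0.0715  0.1206] q [ 0.13  0.32 -0.13  2.09  0.06  0.73 -0.59]
delta [ 0.0003  0.0013 -0.0004] len 0.001 rot [-0.09  0.05 -0.05] F [ 0.4  0.1 -0.2]
```

View pics/w16.png

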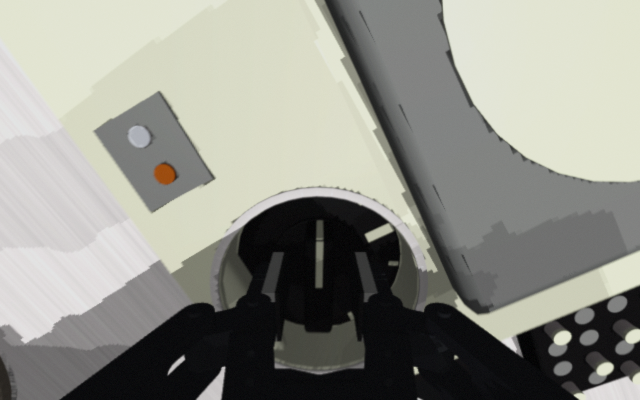

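Fingers straddle the bar (320,265) evenly, no contact. Close.

```bash
python3 -m jog '0 0 0 0 0 0 0.02; 0 0 0 0 0 0 0; 0 0 0 0 0 0 0; 0 0 0 0 0 0 0' 40;  python3 -c "
from h import *
t,r=tool(); print(r.apply([1,0,0]), np.arctan2(*r.apply([1,0,0])[[1,0]]))
goal([.481,-.072,.121],YAW)"
```

```text
t: 12.3
eef_pos: [0.4799, -0.0712, 0.1231]
tool_rot: [-0.0, 0.872, 0.49, 0.0]
contact_force: [-4.8, 1.6, 6.0]
gripper_width: 0.137
[5.20059229e-01 8.54130081e-01 4.51000545e-04] 1.0238759718314245
t 12.3 at m [-0.1209 -0.0612  0.1231] w [ 0.4799 -0.0712  0.1231] q [ 0.13  0.32 -0.13  2.09  0.06  0.73 -0.59]
delta [-0.0001  0.0013  0.0021] len 0.002 rot [-2.000e-02 -2.000e-02  6.313e+01] F [-4.8  1.6  6. ]
```

```bash
python3 -m jog '0 0 -0.003 0 0 0 0; 0 0 -0.003 0 0 7.5 0; 0 0 -0.003 0 0 15 0; 0 0 -0.003 0 0 22.5 0; 0 0 -0.003 0 0 30 0';  python3 -c "
from h import *
goal([.481,-.072,.121],YAW); snap('wrist','w17')"
```

```text
t: 12.8
eef_pos: [0.48, -0.0715, 0.1235]
tool_rot: [-0.0, 0.969, 0.245, 0.0]
contact_force: [6.3, 0.3, -25.8]
gripper_width: 0.135
t 12.8 at m [-0.1207 -0.0615  0.1235] w [ 0.48   -0.0715  0.1235] q [ 0.04  0.31 -0.02  2.1   0.01  0.73 -1.07]
delta [0.0006 0.0009 0.0025] len 0.003 rot [-0.000e+00 -1.000e-02  3.285e+01] F [  6.3   0.3 -25.8]
```

View pics/w17.png

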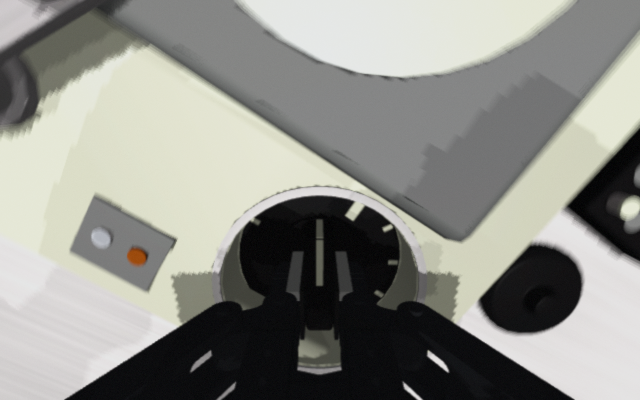

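```bash
python3 -m jog '0 0 0.0015 0 0 7 0; 0 0 0.0015 0 0 14 0; 0 0 0.0015 0 0 21 0; 0 0 0.0015 0 0 28 0; 0 0 0.0015 0 0 33 0'; python3 -m jog '0 0 0 0 0 0 0; 0 0 0 0 0 0 0';  python3 -c "
from h import *
goal([.481,-.072,.121],YAW); snap('wrist','w18')"
```

```text
t: 13.35
eef_pos: [0.4803, -0.0721, 0.1233]
tool_rot: [0.0, 0.999, -0.04, 0.0]
contact_force: [1.7, -1.0, -10.8]
gripper_width: 0.138
t: 13.55
eef_pos: [0.4803, -0.0721, 0.1233]
tool_rot: [0.0, 0.999, -0.037, 0.0]
contact_force: [3.1, -2.0, -12.8]
gripper_width: 0.138
t 13.55 at m [-0.1204 -0.0621  0.1233] w [ 0.4803 -0.0721  0.1233] q [-0.06  0.31  0.1   2.11 -0.04  0.73 -1.58]
delta [ 0.0007 -0.0002  0.0023] len 0.002 rot [ 0.03 -0.04  0.25] F [  3.1  -2.  -12.8]
```

View pics/w18.png

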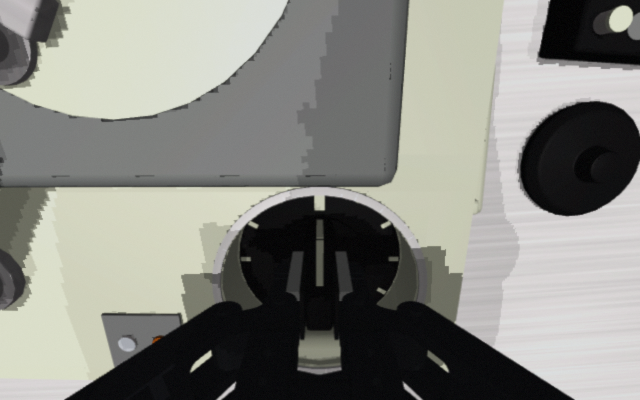

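```bash
python3 -m jog '0 0 0 0 0 0 0.03; 0 0 0 0 0 0 0.03; 0 0 -0.015 0 0 0 0.03; 0 0 -0.06 0 0 0 0.03; 0 0 -0.11 0 0 0 0.03'; python3 -m jog '-0.01 0 -0.04 0 0 0 0.03; -0.02 0 -0.06 0 0 0 0.03; -0.02 0 -0.06 0 0 0 0.03; -0.02 0 -0.06 0 0 0 0.03';  python3 -c "
from h import *
goal([.481,-.072,.121],YAW); snap('wrist','w19');snap('side','d19');snap('scene','s19')
a=cv2.imread('pics/d19.png')[95:295,250:450];cv2.imwrite('pics/d19c.png',cv2.resize(a,None,fx=3,fy=3,interpolation=2))"
```

```text
t: 14.1
eef_pos: [0.4792, -0.0716, 0.2346]
tool_rot: [0.0, 0.999, -0.037, -0.001]
contact_force: [1.5, -0.7, 0.1]
gripper_width: 0.348
t: 14.5
eef_pos: [0.4602, -0.0701, 0.294]
tool_rot: [-0.0, 0.999, -0.038, 0.001]
contact_force: [-0.5, 0.4, -1.0]
gripper_width: 0.35
t 14.5 at m [-0.1406 -0.0617  0.294 ] w [ 0.4602 -0.0701  0.294 ] q [-0.09  0.06  0.11  1.96 -0.01  1.12 -1.62]
delta [0.0205 0.0004 0.1731] len 0.174 rot [-0.02 -0.1   0.15] F [-0.5  0.4 -1. ]
```

View pics/w19.png

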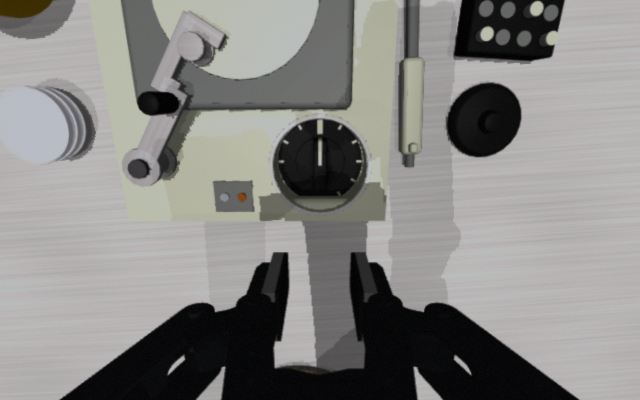

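View pics/d19c.png

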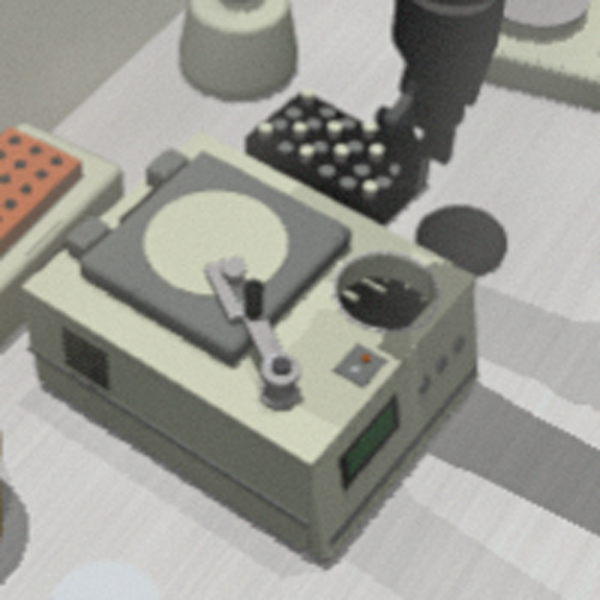

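View pics/s19.png

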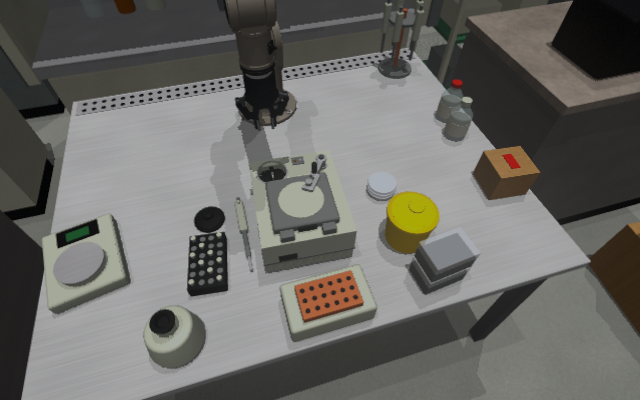

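```bash
python3 - <<'E'
from h import *
w=load('w19'); a=cv2.imread('pics/w19.png')
g=cv2.cvtColor(a,cv2.COLOR_BGR2GRAY)[115:200,285:355]; m=(g>120).astype(np.uint8)
n,l,st,ce=cv2.connectedComponentsWithStats(m); print([(st[i].tolist(),(ce[i]+[285,115]).round(1).tolist()) for i in range(1,n) if 15<st[i,4]<300])
cv2.imwrite('pics/w19c.png',cv2.resize(a[0:200,110:370],None,fx=3,fy=3,interpolation=2))
E
```

```text
[([33, 26, 4, 24, 93], [319.5, 152.9])]
```

View pics/w19c.png

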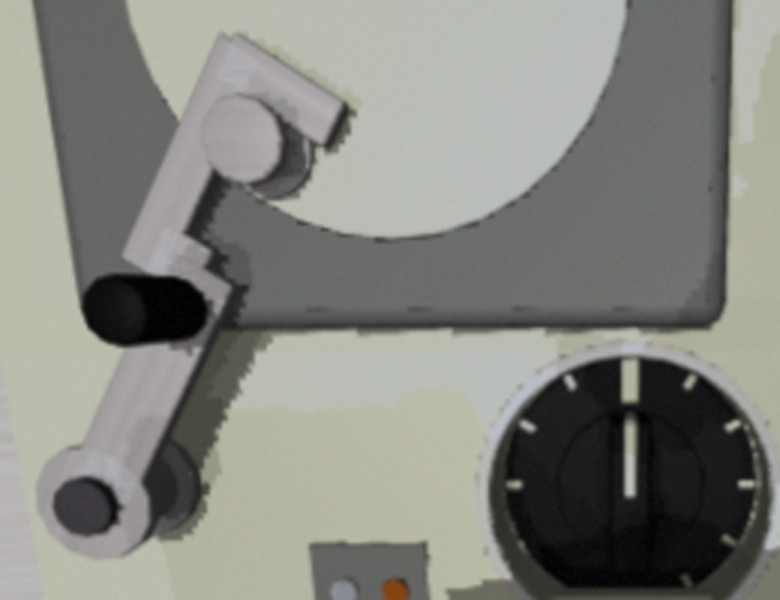

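```bash
python3 - <<'E'
from h import *
w=load('w19'); f=lambda u,v:(110+u/3,v/3)
b=plane(w,*f(85,506),.181); p=plane(w,*f(118,311),.211); a=plane(w,*f(630,495),.139); e=plane(w,*f(630,410),.139); k=plane(w,*f(629,382),.11)
A=lambda v:np.arctan2(v[1],v[0])-YAW
print('latch',A(p-b)+.559,np.hypot(*(p-b)[:2]),'timer',1.571-A(e-a),'mark via axis',A(k-a))
s0,s=load('scene0')['image'].astype(int),load('s19')['image'].astype(int)
D=(abs(s-s0).sum(2)>60).astype(np.uint8)
for n,(x,y,X,Y) in dict(cover=(190,203,228,233),rack=(183,232,230,296),tub=(383,192,441,252),pip=(232,195,255,272),dish=(364,170,400,200)).items(): print(n,D[y:Y,x:X].mean().round(3))
E
```

```text
latch -0.001058102619091672 0.059373201231362006 timer 1.5674522677635003 mark via axis 0.010664129364090155
cover 0.097
rack 0.015
tub 0.0
pip 0.386
dish 0.0
```

```bash
python3 -c "
from h import *
print(status.get_obs()['contact_force'],workorder.hand_in())"
```

```text
the job is handed in; nothing more can be done
[0.45794579 0.22326999 0.7620448 ] None
```

The centrifuge is ready for its run, and I handed the job in after about 14.7 s.

- **Lid:** I pushed it down with closed fingers at roughly 1.5 rad/s at most, judging from the steps I commanded. It stopped with the tip at z = 0.1645 m, which matches the stated 165 mm for the shut lid.
- **Latch:** I pinched the peg and swung it until it stopped moving while the force rose to about 25 N. The last wrist picture puts the joint at about 0.00 rad, with the hook round the stud.
- **Timer:** I turned the knob about 63° clockwise. After I let go, the pointer measured 1.57 rad, in line with the long mark.
- **Gripper:** The arm was clear and the contact force near zero when I handed in.

**Checks that disagreed:**
- My first fix of the machine was about 4–6 mm off in x compared with what the grip and the wrist camera showed. I corrected for this during the latch swing, which put up to about 17 N of side force on the peg.
- The scene pictures before and after showed no change at the dishes and the tub, and little at the rack. The pixels did change at the pipette (39%) and the cover (10%). Both looked in place, so I took it as the arm's shadow without measuring further.

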